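Hold the chest lid open at 60 degrees

ROBOT

A 6-joint arm with a two-finger parallel gripper is mounted at the origin on a cart in front of the work surface, level with it; the furniture and walls round the work are solid. World frame = base frame: x ahead of the robot, y to its left, z up, the work surface at z = 0. Lengths are in m, angles in rad, forces in N, time in s.
With the tool pointing down it reaches from about 0.25 to 0.775 m from the base axis. Payload 8.9 kg.
Tool frame: the origin (TCP) lies at the very end of the fingers, on their centre line; the grasp point (between the pads) lies 19 mm behind it (bot.grasp_offset is the distance from the TCP to the grasp point, in m); z points along the fingers, y is the line along which they close (so a half turn about z gives the same grasp; the last joint's range is limited). The gripper opens to 85 mm and grips with 20 to 120 N. Pads are 22 mm wide; open, the fingers measure 114 mm over their backs; the gripper's body (76 mm by 85 mm) begins 54 mm behind the grasp point. The pads swing forward as they close: fully open they stand 13 mm farther back than shut.
Start: joints at [-1.427, 0.291, -0.153, 1.127, 0, 1.431], TCP at [0.147, -0.504, 0.231] pointing down, gripper open.
Joint ranges: [-2.52, 2.52], [-0.91, 1.74], [-1.3, 1.37], [-1.96, 2.02], [-1.52, 1.47], [-3.14, 3.14]. Speed limits (rad/s): [2.22, 2.22, 2.79, 3.14, 3.14, 3.14].

INTERFACE

Orientations are given as a unit quaternion [w, x, y, z].
In Python, from rig import bot gives the robot as it stands.
- The arm moves only by the tool carry_out, never from a script. Its argument "targets" is one flat list of numbers, 7 for each row, row after row: the shift along the tool's x, y, z in cm, then the turn, a rotation vector about the tool's x, y, z in rad, then the opening, from 0 (shut) to 1 (fully open). A call has 1 to 20 rows; each row is the pose to reach, as a shift and turn from the pose commanded when the call began, along the tool's axes at that moment; what a row does not reach only later rows make up. A row lasts 1/12 s, in which the tool goes at most 41.7 mm and 7.16 degrees, less where a joint would pass 70% of its speed; a pose out of reach is approached as far as the arm can. A call with a gripper value outside its range is refused whole. The fingers move at their own pace and stop on an object; "newtons" is the grip in N (left out, the last holds). Time passes only in rows, so rows that repeat a pose let the fingers close. It gives the time, the measured TCP pose, the force, the opening and the grip force at its end, in the units of the state.
- bot.read_state(): the state, without advancing time (a new reading comes with each control period).
- bot.get_image(name): name is "scene" or "top" or "wrist"; returns a dict with "image" (480x640x3 uint8, red, green, blue), "fx", "fy", "cx", "cy" (pixels), "R" (3x3) and "t" (3): a world point X has camera coordinates R X + t; the wrist camera has in their place "hand_eye" (4x4, takes a point from camera to tool coordinates, whose origin is the TCP and whose axes are the flange's). Camera axes: x right, y down, z forward; pixel columns grow to the right and rows downward; lengths in m; the calibration is good to about 2 mm. A picture is of the moment at which its call begins: read the wrist's pose just before it. There is no depth.
- bot.job_done(): hands the job in; it is judged then, once.
The state is a dict: "t": time; "joints": joint angles; "qvel": joint speeds; "joint_torque": joint torques, N m; "tcp_pos": TCP position; "ee_rot": TCP orientation; "contact_force": force on the tool from outside, world axes, zero at the start; "torque": the same for the moment, N m; "width": finger opening in m; "finger_force": force on a finger pad.
Only numpy, scipy, OpenCV 4.12 (cv2) and the standard library are available. Lean on these libraries where they do the work, as an engineer would, in place of code of your own. Each camera call takes 0.05 s, during which the arm holds its last target. There are 200 camera calls.

TASK

The small plywood chest is to get a lid stay, so its lid must be held for the fitter. Take the drill bit case off the lid and set it down flat in the middle of the loose MDF board on the bench, long side along the board's long side, then raise the lid to 60 degrees from shut and keep it there: finish with the gripper still holding the lid, because it falls shut when let go. Do not drop the case, do not lift the lid while the case is on it, and leave the jar, the glue bottle and the tape measure where they stand.

Things in the scene. Friction and masses are not known exactly. Their poses are not given: they have to be found in the camera images.
- chest: Plywood chest, 170 (its x) x 140 (its y) x 85 mm high without the lid, screwed to the bench. It stands on one side or the other of the long wooden rip fence (a fixed bar 68 mm high), turned up to 0.32 rad. Origin: centre of its underside on the bench. Its x axis points from the front (pull side, nearer the robot) to the hinge side; z up.
- lid_hinge (a point): Fixed point in the middle of the lid's hinge line, at the chest's rear top edge: 85 mm from the chest's origin along the chest's x and 85 mm up. Axes as the chest's; the hinge turns about its y axis.
- lid (a joint): Lid angle in rad: 0 shut, grows as the front edge rises and swings back over the hinge; 1.047 is 60 degrees; stops at 1.9. The lid is a plywood panel 176 (front to hinge) x 148 x 12 mm, about 0.3 kg; its top lies 97 mm above the bench when shut. The hinge has almost no friction: let go below upright, the lid falls shut.
- lid_pull (a point): Centre of the lid's pull: dark wooden drum, 20 mm diameter, 36 mm long, lying crossways (parallel to the hinge, the lid's y) on a 12 mm steel neck at the middle of the lid's front edge; 150 mm in front of the hinge line, 40 mm above it (28 mm above the lid's top), 125 mm over the bench when shut. Pinched by its flat ends it turns between the fingers as the lid rises; the tool can stay upright.
- case_mid (a point): Centre (half-way up) of the drill bit case, a flat closed black and dark blue box 48 (its x) x 95 (its y) x 31 mm (its z), about 0.11 kg, loose. At the start it lies flat on the shut lid behind the pull, its long side running roughly from front to hinge. Grasp it across the 48 mm.
- board: Plain brown MDF offcut board, 85 (its x) x 150 (its y) x 18 mm thick, lying loose and flat on the bench on the other side of the rip fence from the chest, its long side pointing roughly away from the robot. Origin: centre of its underside.
- jar: Bystander: clear plastic jar of dark pigment with a yellow lid, 86 mm in diameter, 150 mm high, standing loose at the left of the saw blade. Origin: centre of its underside.
- glue: Bystander: white glue bottle with a red nozzle, 64 mm in diameter, 192 mm high, standing loose at the left rear. Origin: centre of its underside.
- tape_measure: Bystander: small rust-red tape measure, 35 x 73 x 55 mm, standing loose between the fence and the grey parts box. Origin: centre of its underside.

How it is judged:
On the way, in this order (a step that is already met when the one before it is completed fails the run):
1. the bit case lies flat, lengthwise and released in the middle of the board, the lid still shut (contact force between bit_case and board above 0.3 N and angle between case_mid's own z axis and vertical below 0.1 rad and contact force between bit_case and the fingers below 0.05 N and linear speed of bit_case below 0.03 m/s and value of joint lid below 0.1 rad and horizontal distance between case_mid and board below 0.025 m and angle between the y axis of case_mid and the y axis of board, either way round below 0.2 rad), for 0.2 s.
2. the lid is held at 60 degrees (value of joint lid between 0.947 and 1.147 rad and contact force between lid and the fingers above 0.3 N), for 0.3 s.
At the end, for the whole second after the job is handed in: The lid stands still at 60 degrees (within 0.1 rad, about 6 degrees), held by the fingers; the bit case lies flat on the board, its centre within 25 mm of the board's centre and its long side within 0.2 rad of the board's, released (all of step 2 and velocity of joint lid between -0.1 and 0.1 rad/s and contact force between bit_case and board above 0.3 N and angle between case_mid's own z axis and vertical below 0.1 rad and contact force between bit_case and lid below 0.05 N and contact force between bit_case and the fingers below 0.05 N and horizontal distance between case_mid and board below 0.025 m and angle between the y axis of case_mid and the y axis of board, either way round below 0.2 rad); the arm keeps its last pose, push and grip.
It fails at once if the lid is raised with the case still on it (value of joint lid above 0.12 rad and contact force between bit_case and lid above 0.1 N).
It fails at once if the bit case is dropped or thrown (linear speed of bit_case above 0.9 m/s and contact force between bit_case and the fingers below 0.02 N).
It fails at once if the jar, glue bottle or tape measure is moved by more than 3 cm or tipped (distance of any of jar, glue, tape_measure from where it was at the start of the episode above 0.03 m or angle between any of jar, glue, tape_measure's own z axis and vertical above 0.3 rad).
It also fails if it takes over 64 s, if anything falls off the work surface, if the arm or the gripper's body presses on something with over 40 N, if the wrist force passes 120 N, or if a joint passes its speed limit or range.

## Working session

There is one attempt and no reset: what is moved stays moved. The work goes in short steps, Python scripts to look and compute and a tool call to move; the robot and the scene stay as the last step left them, time stands still between calls to the robot, and variables do not carry over. Pictures are saved under pics/ and viewed, at most 10 in all, crops included, and the job is handed in when it is done.

Besides the shell and the picture viewer there is one more tool, called after "Request:" as name(argument=value, ...) on one line, values as JSON. carry_out: Moves the arm, as the interface text tells. Its arguments: {"type":"object","properties":{"targets":{"type":"array","items":{"type":"number"}},"newtons":{"type":"number"}},"required":["targets"]}

```bash
mkdir -p pics; ls; python3 - <<'E'
from rig import bot
import cv2,numpy as np
s=bot.read_state(); print({k:np.round(v,3).tolist() for k,v in s.items()})
for n in("scene","top"):
    g=bot.get_image(n); cv2.imwrite(f"pics/{n}0.png",g["image"][:,:,::-1]); print(n,g["fx"],g["fy"],g["cx"],g["cy"],np.round(g["R"],4).tolist(),np.round(g["t"],4).tolist())
g=bot.get_image("wrist");print(g["hand_eye"])
E
```

```text
pics
{'t': 0.0, 'joints': [-1.427, 0.291, -0.154, 1.127, -0.0, 1.432], 'qvel': [0.0, -0.001, -0.001, -0.0, -0.002, 0.001], 'joint_torque': [-0.002, -53.714, 33.137, 0.016, -0.0, 0.0], 'tcp_pos': [0.146, -0.504, 0.231], 'ee_rot': [-0.001, 0.99, 0.141, -0.0], 'contact_force': [-0.297, -0.013, -0.059], 'torque': [-0.06, -0.005, -0.024], 'finger_force': 0.0, 'width': 0.085}
scene 509.3519332711159 509.3519332711159 321.804657106945 248.53897833961653 [[-0.8017, -0.5977, 0.0105], [-0.394, 0.5151, -0.7612], [0.4495, -0.6144, -0.6484]] [0.4735, 0.2824, 1.2588]
top 478.187443821074 478.187443821074 319.49667708800405 232.93463965948135 [[0.0188, -0.9998, 0.0034], [-0.994, -0.0191, -0.1079], [0.1079, -0.0014, -0.9942]] [0.0225, 0.5711, 1.1566]
[[-1.08605065e-03 -9.47427341e-01 -3.19969145e-01  8.15158708e-02]
 [ 9.99999144e-01 -7.95489276e-04 -1.03879213e-03 -3.41863665e-05]
 [ 7.29648040e-04 -3.19970000e-01  9.47427394e-01 -1.41456072e-01]
 [ 0.00000000e+00  0.00000000e+00  0.00000000e+00  1.00000000e+00]]
```

View pics/top0.png

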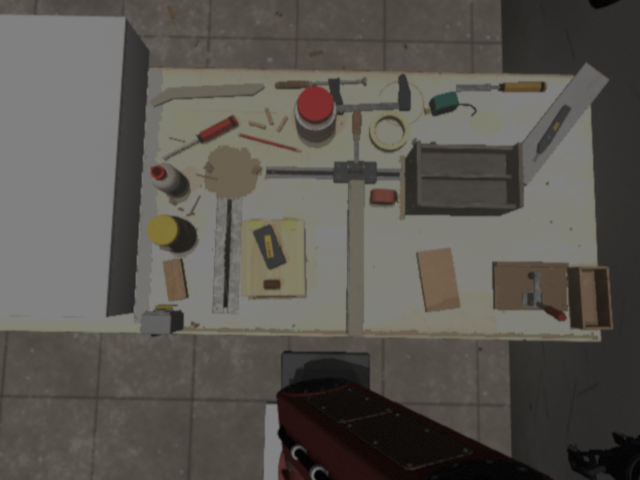

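View pics/scene0.png

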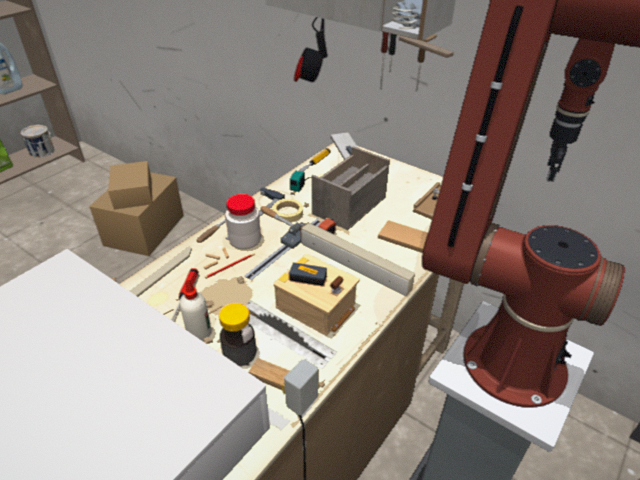

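The top view shows the chest at about (273,258), the case on its lid at (268,247), the pull at (272,284), the fence at column 356, the board at (438,280) and the tape measure at (383,197). The scene view confirms the layout. Next I measure with masks and rays.

```bash
cat > h.py <<'E'
from rig import bot
import cv2,numpy as np
def ray(g,uv,z):
    R,t=np.array(g["R"]),np.array(g["t"]); c=-R.T@t
    d=R.T@np.array([(uv[0]-g["cx"])/g["fx"],(uv[1]-g["cy"])/g["fy"],1]); return c+d*(z-c[2])/d[2]
def blob(m,box):
    x0,y0,x1,y1=box; k=np.zeros(m.shape,np.uint8); k[y0:y1,x0:x1]=m[y0:y1,x0:x1]
    cs,_=cv2.findContours(k,cv2.RETR_EXTERNAL,cv2.CHAIN_APPROX_NONE); return max(cs,key=cv2.contourArea)
def rect(g,c,z):
    P=np.array([ray(g,p[0],z)[:2] for p in c],np.float32)*1000
    (x,y),(w,h),a=cv2.minAreaRect(P); b=cv2.boxPoints(((x,y),(w,h),a)); e=[b[1]-b[0],b[2]-b[1]]; L=max(e,key=np.linalg.norm)
    yaw=np.arctan2(L[1],L[0]); yaw=(yaw+np.pi/2)%np.pi-np.pi/2
    return np.round([x,y,w,h],1).tolist(),"yaw of long side",round(float(yaw),3),np.round(b).tolist()
E
python3 - <<'E'
from h import *
g=bot.get_image("top"); im=g["image"]; hsv=cv2.cvtColor(im,cv2.COLOR_RGB2HSV); H,S,V=cv2.split(hsv)
for n,p in dict(board=(438,280),bench=(400,250),lid=(290,240),case=(268,240),pull=(272,284),case2=(262,235),fence=(356,260)).items(): print(n,hsv[p[1],p[0]])
board=blob(((S>80)&(H<20)&(V<190)).astype(np.uint8),(405,235,475,325)); print("board",rect(g,board,.018))
dark=(V<90).astype(np.uint8)
case=blob(dark,(245,215,300,275)); print("case",rect(g,case,.128))
pull=blob((V<110).astype(np.uint8),(255,275,290,294)); print("pull",rect(g,pull,.13))
lid=blob(((S>60)&(V>150)).astype(np.uint8),(235,205,320,310)); print("lid",rect(g,lid,.097))
v=im[190:325,235:480,::-1].copy()
for c in(board,case,pull,lid): cv2.drawContours(v,[c-np.array([235,190])],-1,(255,0,255),1)
cv2.imwrite("pics/top1.png",cv2.resize(v,None,fx=3,fy=3,interpolation=0))
E
```

```text
board [ 15  89 115]
bench [ 30  16 127]
lid [ 28  57 126]
case [ 24 139 125]
pull [ 11 107  67]
case2 [30  5 56]
fence [ 20  37 104]
board ([461.6, -263.1, 144.8, 82.7], 'yaw of long side', 0.161, [[384.0, -234.0], [397.0, -315.0], [540.0, -292.0], [526.0, -211.0]])
case ([527.0, 146.8, 96.1, 46.1], 'yaw of long side', 0.424, [[474.0, 148.0], [493.0, 106.0], [580.0, 146.0], [561.0, 188.0]])
pull ([442.4, 139.2, 22.4, 38.4], 'yaw of long side', -1.552, [[431.0, 158.0], [432.0, 120.0], [454.0, 120.0], [453.0, 159.0]])Traceback (most recent call last):
  File "<stdin>", line 8, in <module>
  File "h.py", line 8, in blob
    cs,_=cv2.findContours(k,cv2.RETR_EXTERNAL,cv2.CHAIN_APPROX_NONE); return max(cs,key=cv2.contourArea)
                                                                             ~~~^^^^^^^^^^^^^^^^^^^^^^^^
ValueError: max() iterable argument is empty
```

```bash
python3 - <<'E'
from h import *
g=bot.get_image("top"); im=g["image"]; hsv=cv2.cvtColor(im,cv2.COLOR_RGB2HSV); H,S,V=cv2.split(hsv)
board=blob(((S>70)&(H<20)&(V<190)).astype(np.uint8),(405,235,475,325)); print("board",rect(g,board,.018))
case=blob((V<90).astype(np.uint8),(245,215,300,275)); pull=blob((V<110).astype(np.uint8),(255,275,290,294))
for th in(38,44):
    m=((S>th)&(V>100)).astype(np.uint8); m=cv2.morphologyEx(m,cv2.MORPH_OPEN,np.ones((3,3)))
    lid=blob(m,(235,205,320,310)); print("lid",rect(g,lid,.097))
v=im[190:325,235:480,::-1].copy()
for c in(board,case,pull,lid): cv2.drawContours(v,[c-np.array([235,190])],-1,(255,0,255),1)
cv2.imwrite("pics/top1.png",cv2.resize(v,None,fx=3,fy=3,interpolation=0))
s=bot.read_state();print(s["t"],s["ee_rot"],s["tcp_pos"])
E
```

```text
board ([461.5, -262.9, 146.5, 84.9], 'yaw of long side', 0.159, [[382.0, -233.0], [396.0, -316.0], [541.0, -293.0], [527.0, -209.0]])
lid ([506.0, 141.0, 185.1, 148.8], 'yaw of long side', 0.037, [[411.0, 212.0], [416.0, 63.0], [601.0, 70.0], [596.0, 219.0]])
lid ([506.1, 140.9, 185.0, 148.7], 'yaw of long side', 0.037, [[411.0, 212.0], [416.0, 63.0], [601.0, 70.0], [596.0, 219.0]])
0.25 [-2.99223400e-04  9.90018574e-01  1.40936631e-01 -4.25101870e-06] [ 0.14647636 -0.50395119  0.23103591]
```

View pics/top1.png

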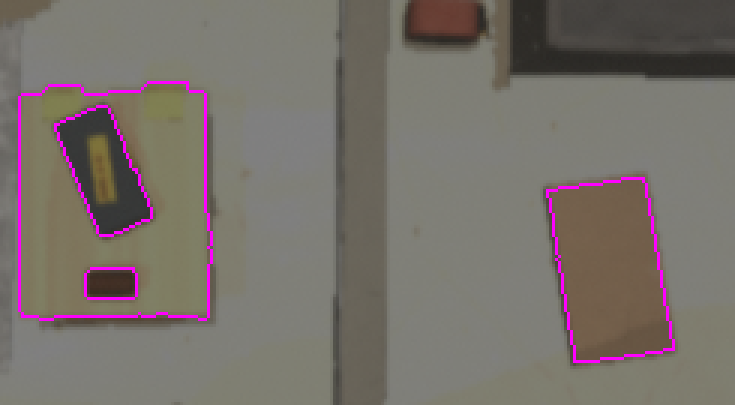

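The masks fit well: lid, case, pull and board sizes all match. Now a planner helper and the approach.

```bash
cat >> h.py <<'E'
from scipy.spatial.transform import Rotation as Ro
def pose():
    s=bot.read_state(); w,x,y,z=s["ee_rot"]; return np.array(s["tcp_pos"]),Ro.from_quat([x,y,z,w])
def plan(p,yaw,frm=None):
    p0,r0=frm or pose(); r1=Ro.from_euler("z",yaw)*Ro.from_euler("x",np.pi)
    print(np.round(r0.inv().apply(np.array(p)-p0)*100,2).tolist(),np.round((r0.inv()*r1).as_rotvec(),3).tolist()); return np.array(p),r1
E
python3 - <<'E'
from h import *
f=plan((.40,-.15,.27),.283+1.65)
plan((.527,.147,.22),.424+np.pi,f)
E
```

```text
[34.22, -26.92, -3.88] [-0.0, -0.001, -1.65]
[23.27, 22.4, 5.0] [-0.0, 0.0, -1.633]
```

Request:
carry_out(targets=[34.2,-26.9,-3.9,0,0,-1.65,1,34.2,-26.9,-3.9,0,0,-1.65,1,34.2,-26.9,-3.9,0,0,-1.65,1,34.2,-26.9,-3.9,0,0,-1.65,1,34.2,-26.9,-3.9,0,0,-1.65,1,34.2,-26.9,-3.9,0,0,-1.65,1,34.2,-26.9,-3.9,0,0,-1.65,1,34.2,-26.9,-3.9,0,0,-1.65,1,34.2,-26.9,-3.9,0,0,-1.65,1,34.2,-26.9,-3.9,0,0,-1.65,1,34.2,-26.9,-3.9,0,0,-1.65,1,34.2,-26.9,-3.9,0,0,-1.65,1,34.2,-26.9,-3.9,0,0,-1.65,1,34.2,-26.9,-3.9,0,0,-1.65,1,34.2,-26.9,-3.9,0,0,-1.65,1,34.2,-26.9,-3.9,0,0,-1.65,1])

```text
t: 1.58
tcp_pos: [0.3998, -0.1503, 0.2703]
ee_rot: [-0.0, 0.569, 0.822, 0.0]
contact_force: [-0.2, 0.3, -0.4]
width: 0.0855
finger_force: 0.0
```

Request:
carry_out(targets=[23.3,22.4,5,0,0,-1.63,1,23.3,22.4,5,0,0,-1.63,1,23.3,22.4,5,0,0,-1.63,1,23.3,22.4,5,0,0,-1.63,1,23.3,22.4,5,0,0,-1.63,1,23.3,22.4,5,0,0,-1.63,1,23.3,22.4,5,0,0,-1.63,1,23.3,22.4,5,0,0,-1.63,1,23.3,22.4,5,0,0,-1.63,1,23.3,22.4,5,0,0,-1.63,1,23.3,22.4,5,0,0,-1.63,1,23.3,22.4,5,0,0,-1.63,1,23.3,22.4,5,0,0,-1.63,1,23.3,22.4,5,0,0,-1.63,1,23.3,22.4,5,0,0,-1.63,1,23.3,22.4,5,0,0,-1.63,1,23.3,22.4,5,0,0,-1.63,1,23.3,22.4,5,0,0,-1.63,1])

```text
t: 3.08
tcp_pos: [0.5268, 0.1468, 0.2203]
ee_rot: [0.0, -0.208, 0.978, 0.0]
contact_force: [0.1, 0.0, 0.7]
width: 0.0856
finger_force: 0.0
```

```bash
python3 - <<'E'
from h import *
s=bot.read_state(); print(s["t"],np.round(s["joints"],3))
p,r=pose(); print(p)
g=bot.get_image("wrist"); T=np.array(g["hand_eye"]); A=np.eye(4);A[:3,:3]=r.as_matrix();A[:3,3]=p
M=np.linalg.inv(A@T); g["R"],g["t"]=M[:3,:3],M[:3,3]
np.savez("w.npz",R=g["R"],t=g["t"],im=g["image"],k=[g["fx"],g["cx"],g["cy"]])
cv2.imwrite("pics/w1.png",g["image"][:,:,::-1]); plan((.527,.147,.1),.424+np.pi)
E
```

```text
3.0833 [ 0.138  0.338 -0.115  1.117  0.    -0.281]
[0.52683281 0.14675608 0.22033095]
[-0.03, 0.01, 12.03] [0.0, -0.0, -0.005]
```

View pics/w1.png

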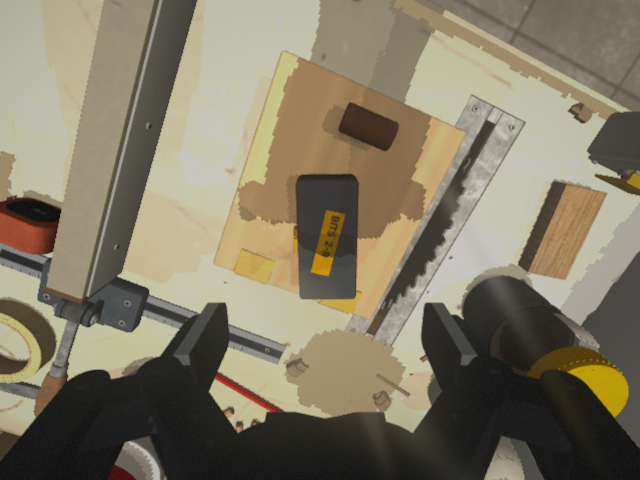

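The wrist picture shows the case upright at columns 297–357, rows 174–299, between the fingers and aligned with them; the pull is at (368,127). I measure both here, along with the lid edges.

```bash
python3 - <<'E'
from h import *
d=np.load("w.npz"); g=dict(R=d["R"],t=d["t"],fx=d["k"][0],fy=d["k"][0],cx=d["k"][1],cy=d["k"][2]); im=d["im"]
H,S,V=cv2.split(cv2.cvtColor(im,cv2.COLOR_RGB2HSV))
m=((V<95)&(S<70)).astype(np.uint8); m=cv2.morphologyEx(m,cv2.MORPH_OPEN,np.ones((5,5)))
c=blob(m,(270,160,380,302)); print("case",cv2.boundingRect(c),rect(g,c,.128))
m=((V<100)&(S>80)).astype(np.uint8); c=blob(m,(325,90,410,160)); print("pull",cv2.boundingRect(c),rect(g,c,.13))
for n,uv in dict(frontR=(284,51),frontL=(466,128),rearR=(214,264)).items(): print(n,np.round(ray(g,uv,.097),4))
E
```

```text
case (296, 178, 62, 121) ([525.5, 148.1, 92.9, 42.9], 'yaw of long side', 0.424, [[474.0, 149.0], [492.0, 109.0], [577.0, 148.0], [559.0, 187.0]])
pull (338, 103, 61, 48) ([441.9, 140.4, 19.7, 36.9], 'yaw of long side', -1.541, [[431.0, 158.0], [433.0, 122.0], [452.0, 122.0], [451.0, 159.0]])
frontR [0.4191 0.0681 0.097 ]
frontL [0.4116 0.2108 0.097 ]
rearR [0.5926 0.0734 0.097 ]
```

Request:
carry_out(targets=[0,0,3,0,0,0,1,0,0,6,0,0,0,1,0,0,8,0,0,0,1,0,0,10,0,0,0,1,0,0,11,0,0,0,1,0,0,11.6,0,0,0,1,0,0,12,0,0,0,1,0,0,12,0,0,0,1,0,0,12,0,0,0,0.3,0,0,12,0,0,0,0.3,0,0,12,0,0,0,0.3,0,0,12,0,0,0,0.3,0,0,12,0,0,0,0.3,0,0,12,0,0,0,0.3,0,0,12,0,0,0,0.3,0,0,12,0,0,0,0.3], newtons=40)

```text
t: 4.47
tcp_pos: [0.5273, 0.147, 0.1012]
ee_rot: [0.001, -0.209, 0.978, -0.0]
contact_force: [-1.5, 0.8, 6.7]
width: 0.0443
finger_force: 40.7
```

Request:
carry_out(targets=[0,0,-0.5,0,0,0,0.3,0,0,-1,0,0,0,0.3,0,0,-2,0,0,0,0.3,0,0,-3,0,0,0,0.3,0,0,-5,0,0,0,0.3,0,0,-7,0,0,0,0.3,0,0,-9,0,0,0,0.3,0,0,-11,0,0,0,0.3,0,0,-12,0,0,0,0.3,0,0,-12,0,0,0,0.3,0,0,-12,0,0,0,0.3])

```text
t: 5.38
tcp_pos: [0.527, 0.1468, 0.2205]
ee_rot: [0.0, -0.209, 0.978, -0.0]
contact_force: [-0.9, 0.7, -1.3]
width: 0.0444
finger_force: 41.1
```

```bash
python3 - <<'E'
from h import *
p,r=pose(); print(p,bot.read_state()["width"],bot.read_state()["contact_force"])
g=bot.get_image("wrist"); T=np.array(g["hand_eye"]); A=np.eye(4);A[:3,:3]=r.as_matrix();A[:3,3]=p
M=np.linalg.inv(A@T); g["R"],g["t"]=M[:3,:3],M[:3,3]; im=g["image"]; cv2.imwrite("pics/w2.png",im[:,:,::-1])
plan((.4615,-.263,.22),.16+np.pi)
plan((.4615,-.263,.22),.16+np.pi,None)
E
```

```text
[0.52699964 0.14682983 0.22049437] 0.04444763559022248 [-0.90453485  0.74716464 -1.2747063 ]
[22.68, -34.74, -0.03] [0.0, -0.001, 0.261]
[22.68, -34.74, -0.03] [0.0, -0.001, 0.261]
```

View pics/w2.png

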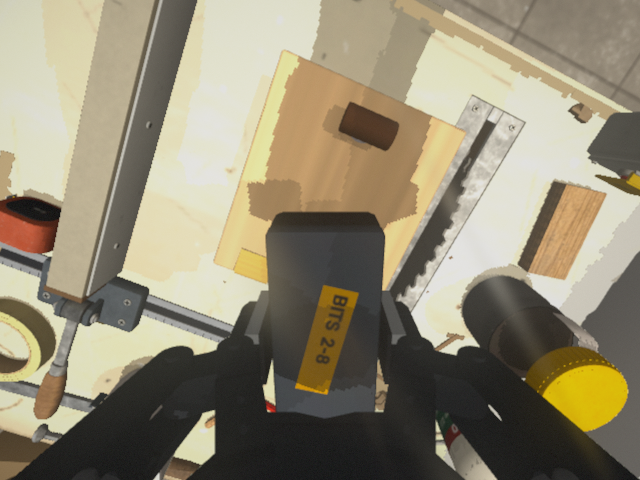

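The case is held square between the fingers (columns 267–384), the lid is still shut, and the jar is untouched. Carrying it over the fence.

Request:
carry_out(targets=[1,-1.5,-0.2,0,0,0.01,0.3,3,-4.5,-0.5,0,0,0.03,0.3,5,-7.6,-0.5,0,0,0.05,0.3,7,-10.7,-0.5,0,0,0.08,0.3,9,-13.8,-0.5,0,0,0.1,0.3,11,-16.8,-0.5,0,0,0.13,0.3,13,-19.9,-0.5,0,0,0.15,0.3,15,-23,-0.5,0,0,0.17,0.3,17,-26,-0.5,0,0,0.2,0.3,19,-29.1,-0.5,0,0,0.22,0.3,21,-32.1,0,0,0,0.24,0.3,22.2,-34,0,0,0,0.255,0.3,22.7,-34.7,0,0,0,0.26,0.3,22.7,-34.7,0,0,0,0.26,0.3,22.7,-34.7,0,0,0,0.26,0.3])

```text
t: 6.68
tcp_pos: [0.4611, -0.2619, 0.2194]
ee_rot: [-0.001, -0.08, 0.997, 0.001]
contact_force: [0.4, -0.6, -0.8]
width: 0.0442
finger_force: 41.1
```

```bash
python3 - <<'E'
from h import *
p,r=pose(); print(p,bot.read_state()["width"])
g=bot.get_image("wrist"); T=np.array(g["hand_eye"]); A=np.eye(4);A[:3,:3]=r.as_matrix();A[:3,3]=p
M=np.linalg.inv(A@T); g["R"],g["t"]=M[:3,:3],M[:3,3]; im=g["image"]; cv2.imwrite("pics/w3.png",im[:,:,::-1])
np.savez("w3.npz",R=g["R"],t=g["t"],im=im,k=[g["fx"],g["cx"],g["cy"]])
plan((.4615,-.263,.024),.16+np.pi)
E
```

```text
[ 0.46106228 -0.26188708  0.21940154] 0.04424825962222191
[-0.01, -0.19, 19.57] [0.002, -0.001, 0.002]
```

View pics/w3.png

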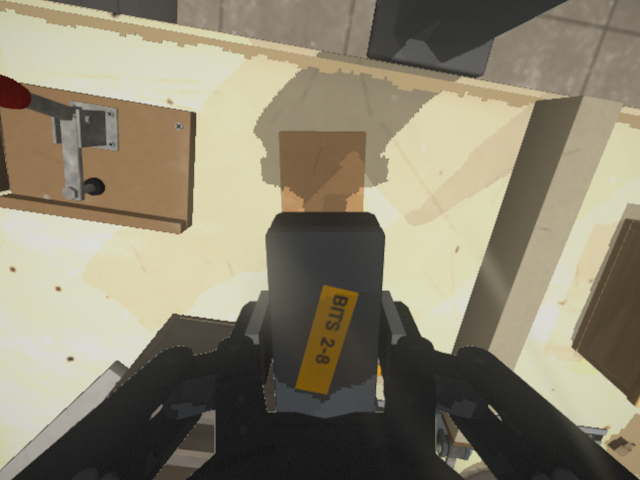

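The board's near edge shows at row 131, columns 280–365, squarely under the held case. The fingers have free room, with the parts box behind at the lower left.

```bash
python3 - <<'E'
from h import *
d=np.load("w3.npz"); g=dict(R=d["R"],t=d["t"],fx=d["k"][0],fy=d["k"][0],cx=d["k"][1],cy=d["k"][2])
a,b=ray(g,(280,131),.018),ray(g,(365,131),.018); e=(a-b)[:2]; print(a,b,np.linalg.norm(e)); n=np.array([-e[1],e[0]])/np.linalg.norm(e); n*=np.sign(n[0]); print("centre",(a+b)[:2]/2+.075*n,"yaw",np.arctan2(n[1],n[0]))
# case front-top edge while held: middle
p,r=pose(); f=(ray(g,(268,228),p[2]+.027)+ray(g,(384,228),p[2]+.027))/2; print("case front in tool", r.inv().apply(f-p))
E
```

```text
[ 0.39299589 -0.31632998  0.018     ] [ 0.37992637 -0.23521332  0.018     ] 0.08216279049763581
centre [ 0.46050619 -0.26384151] yaw 0.1597471308227459
case front in tool [ 4.81051858e-02 -4.33621557e-05 -2.69637259e-02]
```

Request:
carry_out(targets=[0,-0.15,2,0,0,0,0.3,0,-0.15,5,0,0,0,0.3,0,-0.15,8,0,0,0,0.3,0,-0.15,11,0,0,0,0.3,0,-0.15,14,0,0,0,0.3,0,-0.15,16.5,0,0,0,0.3,0,-0.15,18,0,0,0,0.3,0,-0.15,18.8,0,0,0,0.3,0,-0.15,19.2,0,0,0,0.3,0,-0.15,19.4,0,0,0,0.3,0,-0.15,19.55,0,0,0,0.3,0,-0.15,19.65,0,0,0,0.3,0,-0.15,19.7,0,0,0,0.3,0,-0.15,19.7,0,0,0,0.3])

```text
t: 7.9
tcp_pos: [0.4621, -0.2644, 0.0239]
ee_rot: [0.0, -0.081, 0.997, -0.0]
contact_force: [0.0, -0.5, -0.6]
width: 0.0443
finger_force: 41.2
```

Request:
carry_out(targets=[0,0,0.05,0,0,0,0.3,0,0,0.1,0,0,0,0.3,0,0,0.15,0,0,0,0.3,0,0,0.2,0,0,0,0.3,0,0,0.2,0,0,0,0.3,0,0,0.2,0,0,0,0.3])

```text
t: 8.4
tcp_pos: [0.4618, -0.2642, 0.0217]
ee_rot: [0.0, -0.08, 0.997, -0.0]
contact_force: [-1.1, 0.7, 5.6]
width: 0.0444
finger_force: 41.9
```

Touching (force up 5.6 N). Release, then lift straight up.

Request:
carry_out(targets=[0,0,0,0,0,0,0.7,0,0,0,0,0,0,0.9,0,0,0,0,0,0,0.95,0,0,0,0,0,0,0.95,0,0,0,0,0,0,0.95,0,0,0,0,0,0,0.95,0,0,-0.5,0,0,0,0.95,0,0,-2,0,0,0,0.95,0,0,-5,0,0,0,0.95,0,0,-8,0,0,0,0.95,0,0,-12,0,0,0,0.95,0,0,-16,0,0,0,0.95,0,0,-20,0,0,0,0.95,0,0,-20,0,0,0,0.95,0,0,-20,0,0,0,0.95])

```text
t: 9.65
tcp_pos: [0.463, -0.265, 0.2242]
ee_rot: [0.002, -0.081, 0.997, -0.002]
contact_force: [-0.3, 0.4, -1.3]
width: 0.0813
finger_force: 0.0
```

```bash
python3 - <<'E'
from h import *
p,r=pose(); print(p)
g=bot.get_image("wrist"); T=np.array(g["hand_eye"]); A=np.eye(4);A[:3,:3]=r.as_matrix();A[:3,3]=p
M=np.linalg.inv(A@T); g["R"],g["t"]=M[:3,:3],M[:3,3]; im=g["image"]; cv2.imwrite("pics/w4.png",im[:,:,::-1])
H,S,V=cv2.split(cv2.cvtColor(im,cv2.COLOR_RGB2HSV))
m=cv2.morphologyEx(((V<100)&(S<80)).astype(np.uint8),cv2.MORPH_OPEN,np.ones((5,5)))
c=blob(m,(260,140,400,300)); print("case",cv2.boundingRect(c),rect(g,c,.049))
psi=.033; pull=np.array([.442,.140]); 
plan((*pull,.22),psi+np.pi)
E
```

```text
[ 0.46302099 -0.26504944  0.22415444]
case (304, 160, 47, 96) ([459.5, -264.5, 93.6, 43.1], 'yaw of long side', 0.159, [[410.0, -251.0], [417.0, -293.0], [509.0, -278.0], [502.0, -236.0]])
[-4.51, 40.23, 0.17] [-0.001, 0.001, 0.128]
```

View pics/w4.png

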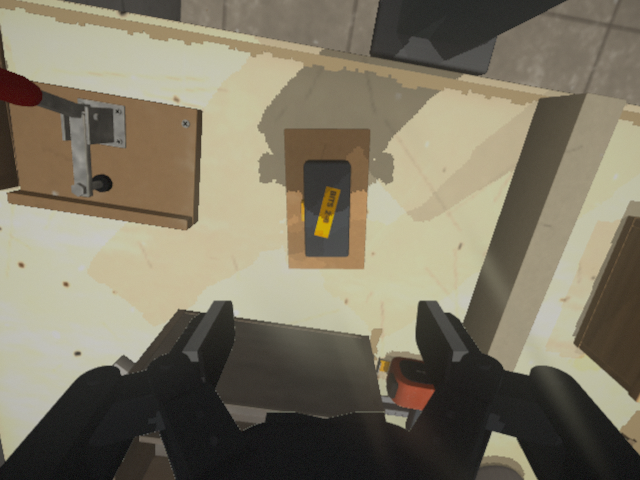

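The case lies flat in the middle of the board (cols 304–351, rows 160–256, inside board cols 285–370), aligned and within 2 mm. Now to the pull.

Request:
carry_out(targets=[-0.3,2.7,0,0,0,0.01,0.95,-0.7,6.2,0,0,0,0.02,0.95,-1.1,9.7,0,0,0,0.03,0.95,-1.5,13.2,0,0,0,0.04,0.95,-1.9,16.7,0,0,0,0.05,0.95,-2.3,20.2,0,0,0,0.06,0.95,-2.7,23.7,0,0,0,0.07,0.95,-3.1,27.2,0,0,0,0.08,0.95,-3.5,30.7,0,0,0,0.09,0.95,-3.9,34.2,0,0,0,0.1,0.95,-4.2,37.5,0,0,0,0.12,0.95,-4.4,39.5,0,0,0,0.128,0.95,-4.5,40.2,0,0,0,0.128,0.95,-4.5,40.2,0,0,0,0.128,0.95,-4.5,40.2,0,0,0,0.128,0.95])

```text
t: 10.95
tcp_pos: [0.4411, 0.1394, 0.2205]
ee_rot: [-0.001, -0.017, 1.0, -0.0]
contact_force: [-0.4, -0.1, 0.1]
width: 0.0812
finger_force: 0.0
```

```bash
python3 - <<'E'
from h import *
p,r=pose(); print(p,bot.read_state()["joints"][5])
g=bot.get_image("wrist"); T=np.array(g["hand_eye"]); A=np.eye(4);A[:3,:3]=r.as_matrix();A[:3,3]=p
M=np.linalg.inv(A@T); g["R"],g["t"]=M[:3,:3],M[:3,3]; im=g["image"]; cv2.imwrite("pics/w5.png",im[:,:,::-1])
H,S,V=cv2.split(cv2.cvtColor(im,cv2.COLOR_RGB2HSV))
m=((V<110)&(S>80)).astype(np.uint8); c=blob(m,(270,150,380,300)); print("pull",cv2.boundingRect(c),rect(g,c,.13))
plan((.442,.140,.104),.033+np.pi)
E
```

```text
[0.44113723 0.13938208 0.22048043] 0.11399086310674078
pull (270, 175, 110, 25) ([400.0, 137.6, 16.6, 75.9], 'yaw of long side', -1.538, [[390.0, 175.0], [393.0, 99.0], [410.0, 100.0], [407.0, 176.0]])
[-0.08, 0.11, 11.67] [-0.001, -0.001, 0.0]
```

View pics/w5.png

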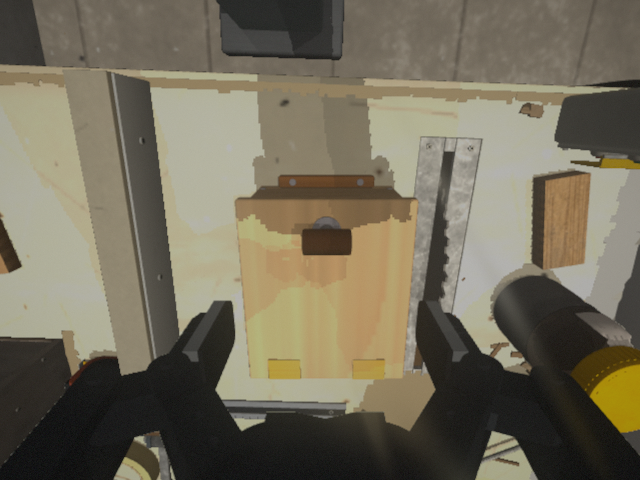

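The pull is at cols 303–351, rows 229–255 (the mask caught the apron, so I ignore that number). It is centred on the gripper's centre line (col ~326), and the lid's front edge is level with the image, so the yaw matches. Descend and pinch.

Request:
carry_out(targets=[-0.05,0.05,3,0,0,0,0.95,-0.05,0.05,6,0,0,0,0.95,-0.05,0.05,8.5,0,0,0,0.95,-0.05,0.05,10.5,0,0,0,0.95,-0.05,0.05,11.3,0,0,0,0.95,-0.05,0.05,11.6,0,0,0,0.95,-0.05,0.05,11.6,0,0,0,0.95,-0.05,0.05,11.6,0,0,0,0.1,-0.05,0.05,11.6,0,0,0,0.1,-0.05,0.05,11.6,0,0,0,0.1,-0.05,0.05,11.6,0,0,0,0.1,-0.05,0.05,11.6,0,0,0,0.1,-0.05,0.05,11.6,0,0,0,0.1,-0.05,0.05,11.6,0,0,0,0.1,-0.05,0.05,11.6,0,0,0,0.1], newtons=45)

```text
t: 12.25
tcp_pos: [0.4427, 0.1405, 0.1062]
ee_rot: [0.001, -0.017, 1.0, 0.0]
contact_force: [-0.7, -0.3, 6.5]
width: 0.0353
finger_force: 45.3
```

```bash
python3 - <<'E'
from h import *
p,r=pose(); print(p,bot.read_state()["width"])
for th in np.linspace(0,1.047,15):
    dx=.15-.15*np.cos(th)+.04*np.sin(th); dz=.15*np.sin(th)+.04*np.cos(th)-.04
    print(round(th,2),[round(-dx*100,2),round(-dz*100,2)])
print(r.as_matrix().round(3))
E
```

```text
[0.44273589 0.14049029 0.10620342] 0.03534419201736916
0.0 [np.float64(-0.0), np.float64(-0.0)]
0.07 [np.float64(-0.34), np.float64(-1.11)]
0.15 [np.float64(-0.76), np.float64(-2.19)]
0.22 [np.float64(-1.27), np.float64(-3.24)]
0.3 [np.float64(-1.84), np.float64(-4.24)]
0.37 [np.float64(-2.5), np.float64(-5.2)]
0.45 [np.float64(-3.22), np.float64(-6.11)]
0.52 [np.float64(-4.01), np.float64(-6.96)]
0.6 [np.float64(-4.86), np.float64(-7.75)]
0.67 [np.float64(-5.76), np.float64(-8.48)]
0.75 [np.float64(-6.72), np.float64(-9.13)]
0.82 [np.float64(-7.73), np.float64(-9.72)]
0.9 [np.float64(-8.77), np.float64(-10.22)]
0.97 [np.float64(-9.85), np.float64(-10.65)]
1.05 [np.float64(-10.96), np.float64(-10.99)]
[[-0.999 -0.033  0.002]
 [-0.033  0.999  0.   ]
 [-0.002 -0.    -1.   ]]
```

Request:
carry_out(targets=[-0.15,0,-0.6,0,0,0,0.1,-0.35,0,-1.1,0,0,0,0.1,-0.55,0,-1.65,0,0,0,0.1,-0.75,0,-2.2,0,0,0,0.1,-1,0,-2.7,0,0,0,0.1,-1.25,0,-3.25,0,0,0,0.1,-1.55,0,-3.75,0,0,0,0.1,-1.85,0,-4.25,0,0,0,0.1,-1.85,0,-4.25,0,0,0,0.1,-1.85,0,-4.25,0,0,0,0.1])

```text
t: 13.08
tcp_pos: [0.4605, 0.1411, 0.1479]
ee_rot: [-0.0, -0.017, 1.0, 0.0]
contact_force: [1.3, 1.7, -3.5]
width: 0.0354
finger_force: 45.8
```

Forces are small and the arc is being followed. Continue the arc to 60° (offsets relative to this pose).

Request:
carry_out(targets=[-0.3,0,-0.5,0,0,0,0.1,-0.65,0,-0.95,0,0,0,0.1,-1,0,-1.4,0,0,0,0.1,-1.4,0,-1.85,0,0,0,0.1,-1.8,0,-2.3,0,0,0,0.1,-2.2,0,-2.7,0,0,0,0.1,-3,0,-3.5,0,0,0,0.1,-3.9,0,-4.2,0,0,0,0.1,-4.9,0,-4.9,0,0,0,0.1,-5.9,0,-5.45,0,0,0,0.1,-6.9,0,-5.95,0,0,0,0.1,-8,0,-6.4,0,0,0,0.1,-8.6,0,-6.6,0,0,0,0.1,-9.1,0,-6.7,0,0,0,0.1,-9.1,0,-6.7,0,0,0,0.1,-9.1,0,-6.7,0,0,0,0.1,-9.1,0,-6.7,0,0,0,0.1,-9.1,0,-6.7,0,0,0,0.1])

```text
t: 14.58
tcp_pos: [0.5517, 0.1442, 0.2155]
ee_rot: [0.0, -0.017, 1.0, 0.0]
contact_force: [-4.5, 2.7, 6.0]
width: 0.0351
finger_force: 46.8
```

```bash
python3 - <<'E'
from h import *
from scipy.optimize import brentq
p,r=pose(); p0=np.array([.44274,.14049,.1062]); d=p-p0; dx=np.hypot(d[0],d[1]); print(p,d)
a0=np.arctan2(.04,.15); R=np.hypot(.15,.04)
print("theta from arc", np.arctan2(.04+d[2],.15-dx)-a0,"radius err mm",1000*(np.hypot(.04+d[2],.15-dx)-R))
g=bot.get_image("scene"); cv2.imwrite("pics/s9.png",cv2.resize(g["image"][200:360,220:460,::-1],None,fx=3,fy=3))
s=bot.read_state(); print(s["t"],s["width"],s["finger_force"],s["contact_force"],np.abs(s["qvel"]).max())
E
```

```text
[0.55171348 0.1442006  0.2154979 ] [0.10897348 0.0037106  0.1092979 ]
theta from arc 1.0424103726726415 radius err mm -0.4261818910414883
14.6333 0.03513055773924668 46.78376913070679 [-4.28314367  2.98351998  5.74618919] 0.0016859007639739715
```

View pics/s9.png

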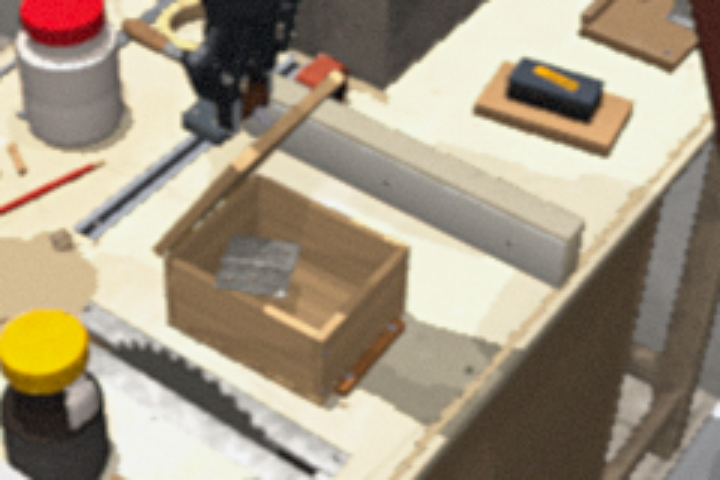

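The scene crop shows the lid standing open, held by the gripper at its front edge (about (340,80) to (160,245)). The case lies flat on the board at (555,90), and the jar is in place. The arc gives 1.042 rad and the arm is still, so I hand in.

```bash
python3 -c "
from rig import bot
print(bot.job_done())"
```

```text
the job is handed in; nothing more can be done
None
```

I handed the job in at about 14.6 s: the case lies flat and lengthwise on the board, within about 2 mm of its centre, and the gripper still holds the lid at about 1.04 rad (60°). The jar and tape measure look unmoved in the last pictures, I didn't re-check the glue bottle's position, and the hand-in call returned no verdict.

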